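# Fit a chain guide through the service slot of a chain case

### The arm

A 6-joint arm with a two-finger parallel gripper is mounted at the origin on the work surface. World frame = base frame: x ahead of the robot, y to its left, z up, the work surface at z = 0. Lengths are in m, angles in degrees, forces in N, time in s.
With the tool pointing down it reaches from about 0.375 to 0.75 m from the base axis. Payload 9 kg.
Tool frame: the origin (TCP) lies at the very end of the fingers, on their centre line; the grasp point (between the pads) lies 19 mm behind it (grip_point_offset is the distance from the TCP to the grasp point, in m); z points along the fingers, y is the line along which they close (so a half turn about z gives the same grasp; the last joint's range is limited). The gripper opens to 85 mm and grips with 20 to 120 N. Pads are 22 mm wide; open, the fingers measure 114 mm over their backs; the gripper's body (76 mm by 85 mm) begins 54 mm behind the grasp point. The pads swing forward as they close: fully open they stand 13 mm farther back than shut.
Start: joints at [-80.713, 5.964, 5.575, 89.605, 0, 77.527], TCP at [0.222, -0.557, 0.231] pointing down, gripper open.
Joint ranges: [-171.21, 171.21], [-48.23, 106.86], [-62.78, 66.21], [-105.2, 120.99], [-86.42, 89.51], [-180, 180]. Speed limits (degrees/s): [127.2, 127.2, 147.25, 180, 180, 180].

### API

Orientations are given as [roll, pitch, yaw] about the fixed x, y, z axes, in that order (R = Rz(yaw) Ry(pitch) Rx(roll)).
In Python, from cell import reach, move_l, movej, set_gripper, wait, solve_ik, state, snapshot, camera_info, IKError, finish_job, grip_point_offset gives the robot as it stands. Calls block until the motion is done:
- reach(position, orientation): joint-space move of the TCP to a pose.
- move_l(position, feed=0.15, rot=None, f_stop=None): straight line of the TCP; rot=None keeps the orientation; feed is the mean speed in m/s. With f_stop (N) it stops when the force on the tool has changed by that much, and returns True; else False.
- movej(angles): joint-space move.
- set_gripper(opening, force=None): opening from 0.0 (shut) to 1.0 (fully open); force is the grip in N (None keeps the last); returns when the fingers have stopped.
- wait(seconds).
- solve_ik(position, orientation): joint angles nearest the present ones, or None.
- state(): the state.
- snapshot(name): name is "side" or "top"; returns the picture (384x512x3 uint8, red, green, blue); there is no depth.
- camera_info(name): a dict with "fx", "fy", "cx", "cy" (pixels), "origin" and "attitude" of the camera in the world. Camera axes: x right, y up, looking along -z (the intrinsics and any distortion apply to the point x, -y, -z); pixel columns grow to the right and rows downward; lengths in m; the calibration is good to about 2 mm. A picture is of the moment at which its call begins. camera_info takes no time and is no camera call.
A pose or a line that the arm cannot do raises IKError and nothing moves.
- finish_job(): hands the job in; it is judged then, once.
The state is a dict: "time_s": time; "joints": joint angles; "qvel": joint speeds; "joint_efforts": joint torques, N m; "tcp_pos": TCP position; "orientation": TCP orientation; "contact_force": force on the tool from outside, world axes, zero at the start; "ft_torque": the same for the moment, N m; "opening": opening from 0.0 (shut) to 1.0 (fully open); "grasp_force": force on a finger pad.
Only numpy, scipy, OpenCV 4.12 (cv2) and the standard library are available. Lean on these libraries where they do the work, as an engineer would, in place of code of your own. Each camera call takes 0.05 s, during which the arm holds its last target. There are 200 camera calls.

### The job

Fit the new chain guide, the one with the orange shoe, into the green chain case: tip it so that its shoe goes toe first through the yellow-edged slot in the cover, then right it inside, so that it stands upright with the shoe flat on the case floor, square with the case and the toe under the cover on the robot's side, and let go. Leave the old guide with the black shoe, the sprocket and the screwdriver where they are.

Things in the scene. Friction and masses are not known exactly. Their poses are not given: they have to be found in the camera images.
- case: Green closed box fixed to the bench, 140 (x) by 96 (y) by 80 (z) mm, all walls 5 mm thick. Origin: centre of its underside; -x end roughly towards the robot. Inside: floor top at z = 5, cover underside at z = 75 mm. Its only opening is the yellow-edged slot in the cover, x = 0 to 50, y = -32 to 32 mm. A grey motor, 100 mm long, up to 80 mm high, sits on its +x end.
- slot (a point): Centre of the slot in the case cover, on the cover's upper face: 25 mm to +x of the case's origin, 80 mm up. The slot is 50 mm along the case's x, 64 mm along its y. Beside it the cover overhangs the inside by 65 mm on the -x side and 15 mm on the +x side. Axes as the case.
- guide: New chain guide, L-shaped, loose, 0.2 kg, standing on its shoe. Origin: centre of the shoe's underside, z up. Orange shoe 70 (x) by 36 (y) by 10 (z) mm; its toe is the -x end, roughly towards the robot. Steel stem 12 mm thick (x = 23 to 35), 30 mm wide (y), rises from the heel end to z = 150 mm, top 12 mm orange. It fits the case only with its toe to the case's -x.
- guide_toe (a point): Middle of the toe end of the orange shoe: 35 mm to -x of the guide's origin, 5 mm above its underside. Axes as the guide.
- guide_stem (a point): A point to grip in the middle of the guide's stem, 20 mm below its top (29 mm to +x of the guide's origin, 130 mm above its underside). Pinched here across the 12 mm thickness (the guide's x), it can be tilted without turning in the fingers. Axes as the guide.
- old_guide: Old chain guide, same shape, size and origin as the new one but with a black shoe and black stem end. Standing loose on the bench; to be left alone.
- sprocket: Dark steel sprocket lying flat, loose, 74 mm across and 18 mm high. Origin at the centre of its underside. To be left alone.
- screwdriver: Screwdriver with a red handle lying loose on the bench. To be left alone.
Not all that is in view belongs to the job. What is shaped like the guide but purple is not meant.

How it is judged:
By the outcome, as a careful person would: the job done as asked, in the order asked, and still so for the second after the job is handed in, with the robot touching nothing.
It also fails if it takes over 48 s, if anything falls off the work surface, if the arm or the gripper's body presses on something with over 40 N, if the wrist force passes 120 N, or if a joint passes its speed limit or range.

## Working session

There is one attempt and no reset: what is moved stays moved. The work goes in short steps, each a Python script; the robot and the scene stay as the last script left them, time stands still between calls to the robot, and variables do not carry over. Pictures are saved under pics/ and viewed, at most 10 in all, crops included, and the job is handed in when it is done.

```bash
ls; mkdir -p pics
python3 - <<'E'
from cell import *
import cv2
for n in("side","top"):
    cv2.imwrite(f"pics/{n}0.png",snapshot(n)[:,:,::-1]); print(n,camera_info(n))
print(state()["time_s"],grip_point_offset)
E
```

```text
pics
side {'fx': 346.69185114631296, 'fy': 346.69185114631296, 'cx': 251.14616425132533, 'cy': 189.31804909373497, 'origin': array([0.50634742, 0.66499815, 0.69956971]), 'attitude': array([  53.28573029,   -1.11697773, -175.61648038])}
top {'fx': 346.3863432455889, 'fy': 346.3863432455889, 'cx': 254.18398269961347, 'cy': 185.8193604861435, 'origin': array([ 0.4014208 , -0.11599228,  1.02649158]), 'attitude': array([  9.1507936 ,   0.7286241 , -89.87075129])}
0.1 0.0187
```

View pics/side0.png

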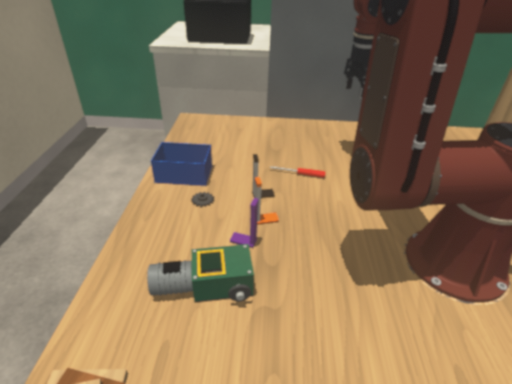

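View pics/top0.png

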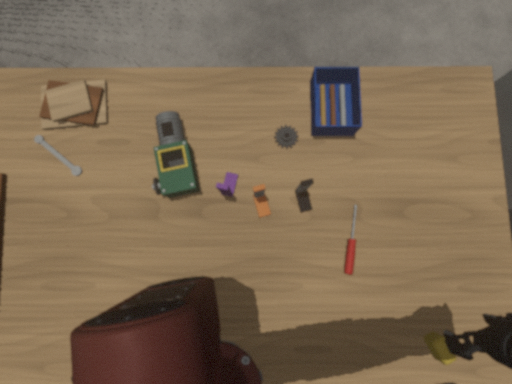

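Side view: green case (222,275), slot (211,262), orange shoe (267,218) behind the purple decoy (253,220). Top view: slot (174,157), and three candidates: orange-shoe guide (262,200), purple L (229,184) and black-shoe old guide (305,195). By the description I choose (262,200), and I'm checking it in a crop.

```bash
cat > h.py <<'E'
import numpy as np, cv2
from scipy.spatial.transform import Rotation as R
from cell import *
def ray(n,p):
    c=camera_info(n); p=np.atleast_2d(p).astype(float)
    d=np.c_[(p[:,0]-c["cx"])/c["fx"],-(p[:,1]-c["cy"])/c["fy"],-np.ones(len(p))]
    return np.array(c["origin"]),R.from_euler("xyz",c["attitude"],degrees=True).apply(d)
def plane(n,p,z):
    o,d=ray(n,p); return o+d*((z-o[2])/d[:,2])[:,None]
def proj(n,P):
    c=camera_info(n); q=R.from_euler("xyz",c["attitude"],degrees=True).inv().apply(np.atleast_2d(P)-c["origin"])
    return np.c_[c["cx"]-c["fx"]*q[:,0]/q[:,2],c["cy"]+c["fy"]*q[:,1]/q[:,2]]
HSV={"orange":((5,150,120),(16,255,255)),"yellow":((22,150,110),(35,255,255)),"green":((55,60,20),(90,255,255))}
def mask(img,col,box):
    m=cv2.inRange(cv2.cvtColor(img,cv2.COLOR_RGB2HSV),*map(np.array,HSV[col])); k=np.zeros_like(m)
    x0,y0,x1,y1=box; k[y0:y1,x0:x1]=m[y0:y1,x0:x1]; return k
def blobs(m,amin=8):
    return [c for c in cv2.findContours(m,cv2.RETR_EXTERNAL,cv2.CHAIN_APPROX_NONE)[0] if cv2.contourArea(c)>amin]
E
python3 - <<'E'
from h import *
t=cv2.imread("pics/top0.png");s=cv2.imread("pics/side0.png")
a=cv2.resize(t[140:230,140:330],None,fx=4.2,fy=4.2,interpolation=cv2.INTER_NEAREST)
b=cv2.resize(s[140:230,190:380],None,fx=2.1,fy=2.1,interpolation=cv2.INTER_NEAREST)
b=cv2.copyMakeBorder(b,0,0,0,a.shape[1]-b.shape[1],0);cv2.imwrite("pics/crop1.png",np.vstack([a,b]))
for n,im,b in(("top",t,(140,90,330,230)),("side",s,(140,140,290,310))):
    im=im[:,:,::-1].copy()
    for col in HSV:
        for c in blobs(mask(im,col,b)):
            print(n,col,cv2.contourArea(c),np.round(cv2.boxPoints(cv2.minAreaRect(c)),1).tolist())
E
```

```text
top orange 50.5 [[255.8000030517578, 199.10000610351562], [264.5, 196.89999389648438], [268.5, 213.10000610351562], [259.79998779296875, 215.3000030517578]]
top green 580.5 [[154.0, 152.6999969482422], [187.10000610351562, 145.8000030517578], [195.89999389648438, 187.3000030517578], [162.8000030517578, 194.3000030517578]]
side orange 155.0 [[257.0, 213.60000610351562], [277.3999938964844, 211.3000030517578], [278.5, 221.39999389648438], [258.1000061035156, 223.6999969482422]]
side orange 35.5 [[254.1999969482422, 177.60000610351562], [259.29998779296875, 175.89999389648438], [262.1000061035156, 184.3000030517578], [257.0, 186.0]]
side yellow 652.0 [[195.0, 251.0], [223.0, 248.5], [225.3000030517578, 273.8999938964844], [197.3000030517578, 276.3999938964844]]
side green 195.0 [[201.6999969482422, 255.10000610351562], [217.8000030517578, 253.5], [219.10000610351562, 267.20001220703125], [203.10000610351562, 268.79998779296875]]
side green 56.5 [[192.0, 253.0], [195.0, 253.0], [195.0, 275.0], [192.0, 275.0]]
side green 1524.5 [[186.39999389648438, 254.89999389648438], [246.1999969482422, 243.0], [255.6999969482422, 290.5], [195.89999389648438, 302.3999938964844]]
```

View pics/crop1.png

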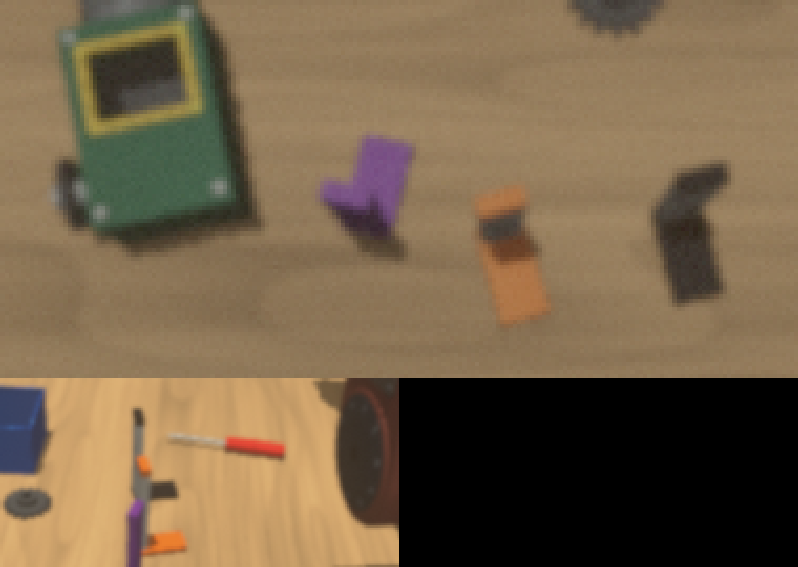

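The crop confirms it: the orange-shoe guide has its shoe at about (264,207) and stem top at about (258,188). The purple and black ones are distinct, and the slot is at about (173,159). Next I'm triangulating.

Run:
```python
from h import *
full=lambda q:np.array(q,float)/4.2+140-0.5
t=cv2.imread("pics/top0.png")[:,:,::-1].copy();s=cv2.imread("pics/side0.png")[:,:,::-1].copy()
HSV["yellow"]=((21,100,70),(36,255,255)); HSV["orange"]=((4,110,80),(16,255,255))
for n,im,b in(("top",t,(150,140,205,180)),("side",s,(185,240,235,285))):
    c=max(blobs(mask(im,"yellow",b)),key=cv2.contourArea); r=cv2.boxPoints(cv2.minAreaRect(c))
    hull=cv2.convexHull(c); P=plane(n,hull[:,0],.08)[:,:2].astype(np.float32)*1000
    print(n,"slot metric rect",cv2.minAreaRect(P), P.mean(0))
print("crop slot outer",plane("top",full([(75,45),(183,23),(202,107),(90,135)]),.08).round(4)[:,:2].tolist())
print("crop slot inner",plane("top",full([(90,57),(178,38),(186,100),(98,120)]),.08).round(4)[:,:2].tolist())
print("cover -x corners",plane("top",full([(98,230),(240,203),(62,32)]),.08).round(4)[:,:2].tolist())
print("toe corners",plane("top",full([(501,325),(549,309)]),.01).round(4)[:,:2].tolist())
print("stem top far corners",plane("top",full([(473,203),(523,187)]),.15).round(4)[:,:2].tolist())
for n,im,b in(("top",t,(245,170,280,225)),("side",s,(245,165,290,230))):
    for c in blobs(mask(im,"orange",b)):
        print(n,cv2.contourArea(c),cv2.approxPolyDP(cv2.convexHull(c),1,True)[:,0].tolist())
# side: toe/stem
print("side toe corners", plane("side",[[278,216],[279,221],[262,224]],.01).round(4)[:,:2].tolist())
print("side stemtop", plane("side",[[256,176],[258,178]],.15).round(4)[:,:2].tolist())
```

```text
top slot metric rect ((633.060791015625, 127.58132934570312), (65.23250579833984, 78.96703338623047), 12.653532028198242) [633.2295  132.87135]
side slot metric rect ((630.5082397460938, 126.32984924316406), (66.769287109375, 82.40933227539062), 12.579686164855957) [627.2768  123.96168]
crop slot outer [[0.6557, 0.1702], [0.6709, 0.0979], [0.613, 0.0831], [0.594, 0.1572]]
crop slot inner [[0.6474, 0.1597], [0.6605, 0.1009], [0.6178, 0.094], [0.6042, 0.1524]]
cover -x corners [[0.5302, 0.1491], [0.5482, 0.0559], [0.6647, 0.1794]]
toe corners [[0.473, -0.1164], [0.4842, -0.1499]]
stem top far corners [[0.5374, -0.0992], [0.5473, -0.1298]]
top 271.0 [[265, 195], [271, 213], [267, 216], [258, 217], [253, 200], [253, 195]]
top 73.0 [[265, 185], [265, 188], [262, 190], [254, 192], [252, 189], [252, 187], [255, 185], [263, 183]]
side 253.5 [[280, 212], [280, 218], [277, 224], [258, 229], [257, 222], [261, 211], [273, 208]]
side 13.0 [[250, 200], [248, 229], [247, 205]]
side 67.5 [[256, 176], [261, 176], [264, 189], [257, 186], [254, 179]]
side toe corners [[0.4725, -0.1319], [0.4692, -0.1096], [0.5189, -0.0915]]
side stemtop [[0.5432, -0.1343], [0.5371, -0.1251]]
```

```bash
cat > plan.py <<'E'
# planar (case x,z; mm) path for the L guide + gripper: Dijkstra penalising small clearance
import numpy as np, heapq
boxes=[(-70,0,75,80),(50,70,75,80),(-200,300,-100,5),(-70,-65,0,80),(65,70,0,80),(70,175,0,82)] # x0,x1,z0,z1
def edge(x0,x1,z0,z1,s=3):
    xs=np.linspace(x0,x1,int((x1-x0)/s)+2);zs=np.linspace(z0,z1,int((z1-z0)/s)+2)
    return np.vstack([np.c_[xs,0*xs+z0],np.c_[xs,0*xs+z1],np.c_[0*zs+x0,zs],np.c_[0*zs+x1,zs]])
L=np.vstack([edge(-35,35,0,10),edge(23,35,0,150),edge(3,55,106,186),edge(-18,76,180,280),edge(-31,89,280,380)])-[29,130] # about the grip point
def clear(x,z,phi):
    a=np.radians(phi);p=np.c_[L[:,0]*np.cos(a)+L[:,1]*np.sin(a)+x,-L[:,0]*np.sin(a)+L[:,1]*np.cos(a)+z]
    c=1e9
    for x0,x1,z0,z1 in boxes:
        d=np.maximum(np.c_[x0-p[:,0],z0-p[:,1]],np.c_[p[:,0]-x1,p[:,1]-z1])
        c=min(c,(np.hypot(*np.maximum(d,0).T)+np.minimum(d.max(1),0)).min())
    return c
X=np.arange(-140,81,3.);Z=np.arange(99,280,3.);P=np.arange(-85,1,5.)
def solve(goal):
    C=np.array([[[clear(x,z,f) for f in P] for z in Z] for x in X])
    g=(np.abs(X-goal[0]).argmin(),np.abs(Z-goal[1]).argmin(),len(P)-1)
    D={g:0};prev={};q=[(0,g)]
    while q:
        d,u=heapq.heappop(q)
        if d>D[u]:continue
        if Z[u[1]]>270: break
        for m in np.ndindex(3,3,3):
            v=tuple(np.add(u,m)-1)
            if v==u or min(v)<0 or v[0]>=len(X) or v[1]>=len(Z) or v[2]>=len(P):continue
            c=C[v]
            if c<1:continue
            w=np.linalg.norm(np.subtract(u,v))*(1+(12/c)**3)
            if d+w<D.get(v,1e18):D[v]=d+w;prev[v]=u;heapq.heappush(q,(d+w,v))
    path=[u]
    while path[-1]!=g:path.append(prev[path[-1]])
    return [(X[i],Z[j],P[k],round(C[i,j,k],1)) for i,j,k in path]
if __name__=="__main__":
    p=solve((25,138)); np.save("path.npy",p)
    for r in p:print(*r)
E
python3 plan.py
python3 - <<'E'
from h import *
def W(o,yaw,P): return np.r_[o,0]+R.from_euler("z",yaw,degrees=True).apply(np.array(P))/1000
G=[(-35,18,10),(-35,-18,10),(35,15,150),(35,-15,150),(23,15,150),(23,-15,150)]
for n in("top","side"): print(n,proj(n,W((.5105,-.1238),17,G)).round(1).tolist())
E
```

```text
-44.0 273.0 -55.0 70.3
-44.0 270.0 -55.0 67.5
-44.0 267.0 -55.0 64.7
-44.0 264.0 -55.0 61.9
-44.0 261.0 -55.0 59.2
-44.0 258.0 -55.0 56.5
-44.0 255.0 -55.0 53.8
-44.0 252.0 -55.0 51.1
-44.0 249.0 -55.0 48.5
-44.0 246.0 -55.0 45.9
-44.0 243.0 -55.0 43.4
-44.0 240.0 -55.0 40.9
-44.0 237.0 -55.0 38.6
-44.0 234.0 -55.0 36.3
-44.0 231.0 -55.0 34.1
-44.0 228.0 -55.0 32.0
-44.0 225.0 -55.0 29.6
-44.0 222.0 -55.0 27.2
-44.0 219.0 -55.0 25.0
-44.0 216.0 -55.0 23.0
-44.0 213.0 -55.0 21.2
-44.0 210.0 -55.0 19.6
-44.0 207.0 -55.0 18.5
-44.0 204.0 -55.0 17.8
-44.0 201.0 -55.0 16.5
-44.0 198.0 -55.0 14.7
-44.0 195.0 -55.0 13.0
-41.0 192.0 -50.0 11.8
-41.0 189.0 -45.0 10.4
-41.0 186.0 -40.0 8.6
-38.0 183.0 -35.0 8.5
-35.0 180.0 -30.0 11.6
-32.0 177.0 -30.0 14.0
-29.0 177.0 -30.0 11.4
-26.0 177.0 -25.0 11.5
-23.0 177.0 -25.0 14.1
-20.0 174.0 -25.0 15.6
-17.0 171.0 -25.0 14.2
-14.0 171.0 -20.0 12.1
-11.0 171.0 -20.0 14.8
-8.0 168.0 -20.0 16.6
-5.0 165.0 -20.0 14.9
-2.0 165.0 -15.0 14.1
1.0 165.0 -15.0 17.0
4.0 165.0 -15.0 15.2
7.0 162.0 -10.0 15.1
10.0 162.0 -10.0 17.9
13.0 159.0 -10.0 14.9
16.0 156.0 -5.0 15.9
19.0 153.0 0.0 13.0
22.0 150.0 0.0 15.0
25.0 147.0 0.0 12.0
25.0 144.0 0.0 9.0
25.0 141.0 0.0 6.0
25.0 138.0 0.0 3.0
top [[258.9, 217.3], [270.7, 213.7], [252.1, 187.0], [263.3, 183.6], [253.5, 191.4], [264.7, 188.0]]
side [[278.2, 219.3], [274.9, 211.7], [256.5, 183.4], [254.0, 177.2], [260.8, 182.9], [258.2, 176.7]]
```

```bash
cat >> h.py <<'E'
CASE_YAW=12.4; SLOT=np.array([.632,.1265])
GUIDE=np.array([.5105,-.1238]); GYAW=17.
def Rtool(yaw,phi,s):
    return R.from_euler("zy",[yaw,phi],degrees=True)*R.from_matrix(np.array([[0,s,0],[s,0,0],[0,0,-1]],float))
def pose(grip,yaw,phi,s):
    r=Rtool(yaw,phi,s); return (np.array(grip)+grip_point_offset*r.apply([0,0,1])).tolist(), r.as_euler("xyz",degrees=True).tolist()
def cpose(x,z,phi,s,y=0):   # grip point in case frame, mm
    c=R.from_euler("z",CASE_YAW,degrees=True)
    return pose(np.r_[SLOT,0]+c.apply([x-25,y,z])/1000,CASE_YAW,phi,s)
def gpose(z,s):
    return pose(np.r_[GUIDE,0]+R.from_euler("z",GYAW,degrees=True).apply([29,0,z])/1000,GYAW,0,s)
E
python3 - <<'E'
from h import *
p=np.load("path.npy")
for s in(1,-1):
    for nm,q in[("g",gpose(130,s)),("gh",gpose(330,s)),("tr",cpose(-44,330,-55,s))]+[("p%d"%i,cpose(*p[i,:3],s)) for i in(0,14,26,30,40,54)]:
        j=solve_ik(*q); print(s,nm,None if j is None else np.round(j,0).tolist())
E
```

```text
1 g [-26.0, -2.0, -15.0, 77.0, 0.0, 47.0]
1 gh [-26.0, -1.0, 7.0, 98.0, 0.0, 47.0]
1 tr None
1 p0 None
1 p14 None
1 p26 None
1 p30 [-2.0, -43.0, -49.0, 49.0, 1.0, 76.0]
1 p40 [-1.0, -17.0, -27.0, 60.0, 0.0, 77.0]
1 p54 [-0.0, 14.0, 3.0, 79.0, 0.0, 77.0]
-1 g [-26.0, -2.0, -15.0, 77.0, 0.0, -133.0]
-1 gh [-26.0, -1.0, 7.0, 98.0, 0.0, -133.0]
-1 tr None
-1 p0 None
-1 p14 None
-1 p26 None
-1 p30 [-2.0, -43.0, -49.0, 49.0, 1.0, -104.0]
-1 p40 [-1.0, -17.0, -27.0, 60.0, 0.0, -103.0]
-1 p54 [-0.0, 14.0, 3.0, 79.0, 0.0, -103.0]
```

Strong tilts are out of reach, so I'm replanning with an IK mask.

```bash
cat > plan2.py <<'E'
import plan,time
from plan import *
from h import cpose,solve_ik
from scipy.ndimage import zoom
t=time.time()
xs=X[::4];zs=Z[::4]
K=np.array([[[solve_ik(*cpose(x,z,f,1)) is not None for f in P] for z in zs] for x in xs])
print("ik",time.time()-t,K.mean())
for x,row in list(zip(xs,K))[::3]: print(int(x),[int(P[r].min()) if r.any() else 9 for r in row])
oc=plan.clear
def c2(x,z,f):
    i=min(int(round((x-xs[0])/12)),len(xs)-1);j=min(int(round((z-zs[0])/12)),len(zs)-1)
    return oc(x,z,f) if K[i,j,int(round((f-P[0])/5))] else 0
plan.clear=c2
p=solve((25,138));np.save("path.npy",p)
for r in p[::2]+[p[-1]]:print(*r)
print("min clearance before floor",min(r[3] for r in p[:-6]))
E
timeout 500 python3 plan2.py
```

```text
Traceback (most recent call last):
  File "plan2.py", line 7, in <module>
    K=np.array([[[solve_ik(*cpose(x,z,f,1)) is not None for f in P] for z in zs] for x in xs])
                  ~~~~~~~~^^^^^^^^^^^^^^^^^
ValueError: time passes only in moves, steps and waits
```

solve_ik has a call budget, so I'm fitting a planar arm model from a few IK samples and using that as the mask.

Run:
```python
from h import *
D=[];N=0
for q in [gpose(130,1),gpose(330,1)]+[cpose(x,z,f,1) for x,z,f in[(25,138,0),(25,240,0),(-20,174,-25),(0,230,-15),(-35,180,-30),(-38,200,-30),(50,150,-10),(60,220,-30),(-10,240,-35)]]:
    try:j=solve_ik(*q)
    except ValueError as e: print(e);break
    if j is not None:
        D.append(np.r_[q[0],j]); print(np.round(D[-1],3).tolist())
np.save("ik.npy",D)
D=np.array(D)
from scipy.optimize import least_squares
def fk(p,j):
    r0,z0,a,b,dl,c,d=p; t1,t2,t3,t4=np.radians(j[:,:4]).T
    q=t2-t3+dl; pt=t2-t3+t4
    r=r0+a*np.sin(t2)+b*np.cos(q)+c*np.cos(pt); z=z0+a*np.cos(t2)-b*np.sin(q)-c*np.sin(pt)
    return np.c_[r*np.cos(t1)-d*np.sin(t1),r*np.sin(t1)+d*np.cos(t1),z]
f=least_squares(lambda p:(fk(p,D[:,3:])-D[:,:3]).ravel(),[.1,.35,.35,.35,0,.25,.13])
print(f.x.round(4),abs(f.fun).max()); np.save("fk.npy",f.x)
```

```text
[0.538, -0.115, 0.111, -25.711, -1.967, -15.009, 76.958, 0.0, 47.289]
[0.538, -0.115, 0.311, -25.711, -0.721, 7.094, 97.814, 0.0, 47.289]
[0.632, 0.126, 0.119, -0.281, 14.164, 3.01, 78.846, 0.0, 77.319]
[0.632, 0.126, 0.221, -0.281, 13.802, 13.191, 89.39, 0.0, 77.319]
[0.596, 0.117, 0.157, -1.569, -25.446, -34.64, 55.814, 0.663, 76.178]
[0.612, 0.121, 0.212, -0.91, -9.599, -13.266, 71.335, 0.236, 76.721]
[0.583, 0.114, 0.164, -2.135, -35.237, -42.557, 52.697, 1.067, 75.751]
[0.58, 0.113, 0.184, -2.237, -36.01, -40.98, 55.049, 1.118, 75.662]
[0.66, 0.132, 0.132, 0.214, 5.937, -5.517, 68.546, -0.037, 77.811]
[0.676, 0.134, 0.204, 0.482, -16.49, -24.633, 51.858, -0.241, 78.018]
[0.609, 0.119, 0.225, -1.404, -36.39, -39.132, 52.266, 0.806, 76.449]
[-0.      0.2963  0.3371  0.5524 -0.0823  0.4419  0.1313] 0.004179399443237142
```

```bash
cat > plan2.py <<'E'
import plan
from plan import *
from h import cpose
r0,z0,a,b,dl,c,d=np.load("fk.npy")
def ok(x,z,f):
    p=cpose(x,z,f,1)[0]; r=np.sqrt(p[0]**2+p[1]**2-d**2)-r0; pt=np.radians(90+f)
    r-=c*np.cos(pt); h=p[2]-z0+c*np.sin(pt); L2=r*r+h*h
    k=(L2-a*a-b*b)/(2*a*b)
    if abs(k)>1: return False
    g=np.arccos(k); el=np.arctan2(h,r)          # elbow up
    t2=np.pi/2-(el+np.arctan2(b*np.sin(g),a+b*np.cos(g)))
    q=np.arctan2(-(h-a*np.cos(t2)),r-a*np.sin(t2)); t3=t2+dl-q
    t2,t3=np.degrees([t2,t3]);return -46<t2<104 and -60<t3<64
oc=plan.clear
plan.clear=lambda x,z,f: oc(x,z,f) if ok(x,z,f) else 0
plan.X=np.arange(-110,101,3.)+0; plan.Z=np.arange(99,300,3.)
p=solve((25,138));np.save("path.npy",p)
for r in p[::2]+[p[-1]]:print(*r)
print("min clearance before floor",min(r[3] for r in p[:-6]))
E
timeout 500 python3 plan2.py
```

```text
-14.0 273.0 -40.0 56.2
-14.0 267.0 -40.0 50.6
-14.0 261.0 -40.0 45.2
-14.0 255.0 -40.0 40.0
-14.0 249.0 -40.0 34.9
-14.0 243.0 -40.0 30.3
-14.0 237.0 -40.0 26.2
-14.0 231.0 -40.0 22.3
-14.0 225.0 -40.0 18.5
-14.0 219.0 -40.0 15.3
-14.0 213.0 -40.0 13.1
-17.0 207.0 -40.0 10.4
-23.0 201.0 -40.0 8.7
-26.0 195.0 -35.0 6.9
-29.0 189.0 -30.0 6.8
-26.0 183.0 -25.0 11.2
-20.0 180.0 -25.0 13.1
-14.0 180.0 -20.0 15.1
-8.0 174.0 -20.0 14.7
-2.0 171.0 -15.0 15.6
4.0 165.0 -15.0 15.2
10.0 162.0 -10.0 17.9
16.0 156.0 -5.0 15.9
22.0 150.0 0.0 15.0
25.0 144.0 0.0 9.0
25.0 138.0 0.0 3.0
25.0 138.0 0.0 3.0
min clearance before floor 6.8
```

Run:
```python
from h import *
from plan import clear
K=[(-14,273,-40),(-14,213,-40),(-23,201,-40),(-29,189,-30),(-26,183,-25),(-8,174,-20),(4,165,-15),(16,156,-5),(25,147,0),(25,138,0)]
np.save("knots.npy",K)
tcp=lambda k:np.array([k[0]-18.7*np.sin(np.radians(k[2])),k[1]-18.7*np.cos(np.radians(k[2])),k[2]])
inv=lambda t:(t[0]+18.7*np.sin(np.radians(t[2])),t[1]+18.7*np.cos(np.radians(t[2])),t[2])
print([round(min(clear(*inv(tcp(u)+(tcp(v)-tcp(u))*w)) for w in np.linspace(0,1,9)),1) for u,v in zip(K,K[1:])])
print([solve_ik(*cpose(*k,1)) is not None for k in K], solve_ik(*cpose(-14,330,-20,1)) is not None)
reach(*gpose(240,1)); move_l(gpose(130,1)[0],feed=.12,f_stop=15)
print(state()["tcp_pos"],state()["time_s"])
for n in("side","top"): cv2.imwrite(f"pics/{n}1.png",snapshot(n)[:,:,::-1])
a=cv2.imread("pics/side1.png")[140:240,200:320];b=cv2.imread("pics/top1.png")[140:240,200:320]
cv2.imwrite("pics/pick1.png",cv2.resize(np.hstack([a,b]),None,fx=3.3,fy=3.3))
```

```text
[np.float64(13.1), np.float64(8.4), np.float64(6.2), np.float64(6.8), np.float64(11.2), np.float64(14.7), np.float64(15.2), np.float64(12.0), np.float64(3.0)]
[True, True, True, True, True, True, True, True, True, True] True
[ 0.53874011 -0.11560015  0.11223889] 3.125
```

View pics/pick1.png

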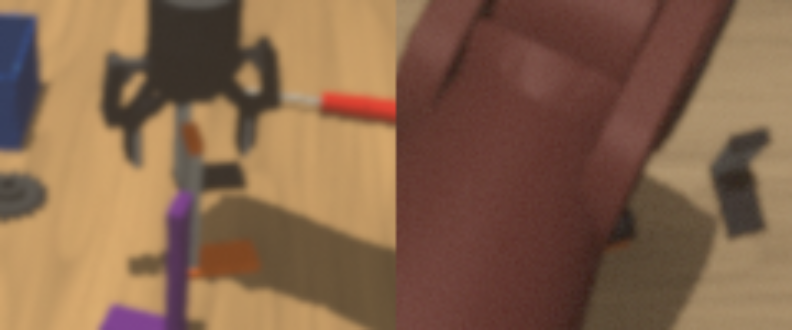

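The stem end, at side crop (190,138), sits centrally between the fingers at (135,150) and (245,145). The shoe is untouched, so I'm gripping, lifting and taking it above the slot.

Run:
```python
from h import *
K=np.load("knots.npy")
set_gripper(0,force=80); print(state()["opening"],state()["grasp_force"])
move_l(gpose(345,1)[0],feed=.2); print("lift",state()["contact_force"],state()["opening"])
q=cpose(-14,345,-15,1); 
reach(*q); q=cpose(*K[0],1); move_l(q[0],feed=.12,rot=q[1])
st=state();print(st["time_s"],st["tcp_pos"],st["orientation"],q)
for n in("side","top"): cv2.imwrite(f"pics/{n}2.png",snapshot(n)[:,:,::-1])
a=cv2.imread("pics/side2.png")[150:310,140:340]
cv2.imwrite("pics/over2.png",cv2.resize(a,None,fx=3.7,fy=3.7))
```

```text
0.1319379880003981 78.72803092002869
lift [ 0.25127105 -0.07554836 -3.33725871] 0.13055085310898684
6.9417 [0.60631987 0.11712962 0.25957919] [140.6682372    7.94964639  99.47775607] ([0.6059299094461058, 0.11812532224048454, 0.25867496891367514], [140.6645125350597, 7.933820997058786, 99.56036065701798])
```

View pics/over2.png

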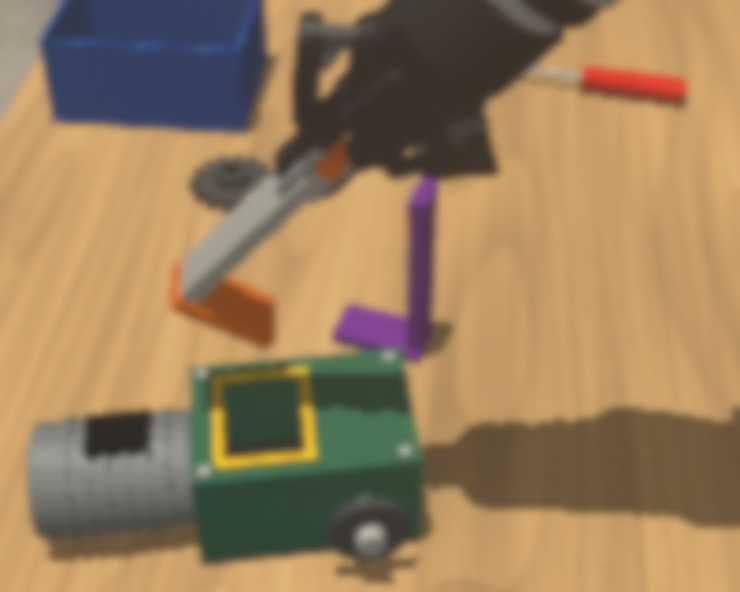

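The guide is held tilted with the toe at about (213,238), heading for the slot at (211,262). I'm checking the held pose and slot against projections.

Run:
```python
from h import *
st=state(); r=R.from_euler("xyz",st["orientation"],degrees=True)
rg=r*R.from_matrix(np.array([[0,1,0],[1,0,0],[0,0,-1]],float)).inv()
g=np.array(st["tcp_pos"])-grip_point_offset*r.apply([0,0,1])
f=lambda P:g+rg.apply(np.array(P)-[29,0,130])/1000
print("guide toe zbot +y,-y; ztop +y,-y; heel bot +y",proj("side",f([(-35,18,0),(-35,-18,0),(-35,18,10),(-35,-18,10),(35,18,0)])).round(1).tolist())
c=R.from_euler("z",CASE_YAW,degrees=True); S=np.r_[SLOT,0]
C=[(25,32,80),(25,-32,80),(-25,-32,80),(-25,32,80),(-95,48,80),(-95,-48,80),(45,48,80)]
P=S+c.apply(np.array(C))/1000
print("slot/cover",proj("side",P).round(1).tolist(),"top",proj("top",P).round(1).tolist())
print("seen side: toe",[(213.5,243),(213.8,230.3)],"heel bot",(187.8,232.4))
cv=lambda q:(np.array(q)/3.7+[140,150]-.5).round(1).tolist()
print("seen slot inner near-L,far-L,far-R,near-R",cv([(226,458),(222,383),(297,375),(302,448)]),"cover nearR,farR,nearL",cv([(420,458),(403,350),(203,478)]))
```

```text
guide toe zbot +y,-y; ztop +y,-y; heel bot +y [[211.0, 244.3], [211.0, 231.7], [213.7, 242.1], [213.6, 229.5], [184.7, 233.2]]
slot/cover [[199.3, 273.5], [198.7, 252.5], [219.7, 250.6], [221.6, 271.4], [253.2, 273.9], [247.6, 243.3], [190.3, 280.1]] top [[159.7, 152.3], [182.0, 147.6], [185.2, 164.5], [162.8, 169.3], [161.4, 194.7], [195.4, 187.4], [153.0, 146.8]]
seen side: toe [(213.5, 243), (213.8, 230.3)] heel bot (187.8, 232.4)
seen slot inner near-L,far-L,far-R,near-R [[200.6, 273.3], [199.5, 253.0], [219.8, 250.9], [221.1, 270.6]] cover nearR,farR,nearL [[253.0, 273.3], [248.4, 244.1], [194.4, 278.7]]
```

All agree within about 1 px, so I'm inserting with a contact guard.

Run:
```python
from h import *
K=np.load("knots.npy")
for i,k in enumerate(K[1:9],1):
    q=cpose(*k,1); s=move_l(q[0],feed=.05,rot=q[1],f_stop=12)
    print(i,s,np.round(state()["contact_force"],1),state()["time_s"])
    if s: break
cv2.imwrite("pics/in3.png",cv2.resize(snapshot("side")[150:310,140:340,::-1],None,fx=3.7,fy=3.7))
print(state()["opening"],state()["tcp_pos"])
```

```text
1 True [2.5 1.9 2.8] 8.075
0.1294729729195318 [0.60630092 0.11852543 0.20307923]
```

View pics/in3.png

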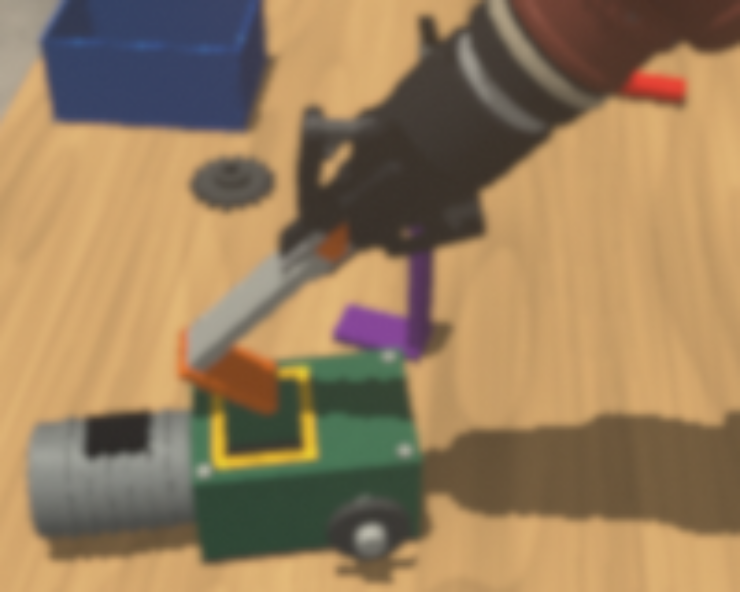

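The guard tripped on the deceleration: the remaining force is only about 4 N, the toe at crop (275,410) is inside the slot outline, and nothing is touched. I'm checking the static force and continuing with a higher threshold.

Run:
```python
from h import *
K=np.load("knots.npy")
wait(.2); print(np.round(state()["contact_force"],1),state()["opening"])
for i,k in enumerate(K[1:5],1):
    q=cpose(*k,1); s=move_l(q[0],feed=.035,rot=q[1],f_stop=18)
    wait(.1);print(i,s,np.round(state()["contact_force"],1),np.round(np.array(state()["tcp_pos"])-q[0],4),state()["time_s"])
    if s: break
cv2.imwrite("pics/in4.png",cv2.resize(snapshot("side")[150:310,140:340,::-1],None,fx=3.7,fy=3.7))
```

```text
[2.5 3.2 5.3] 0.13289222693625766
1 False [-6.8  3.5 16.7] [0.0013 0.0004 0.0039] 8.675
2 True [-3.   1.6  6.9] [0.0086 0.0023 0.016 ] 9.0833
```

View pics/in4.png

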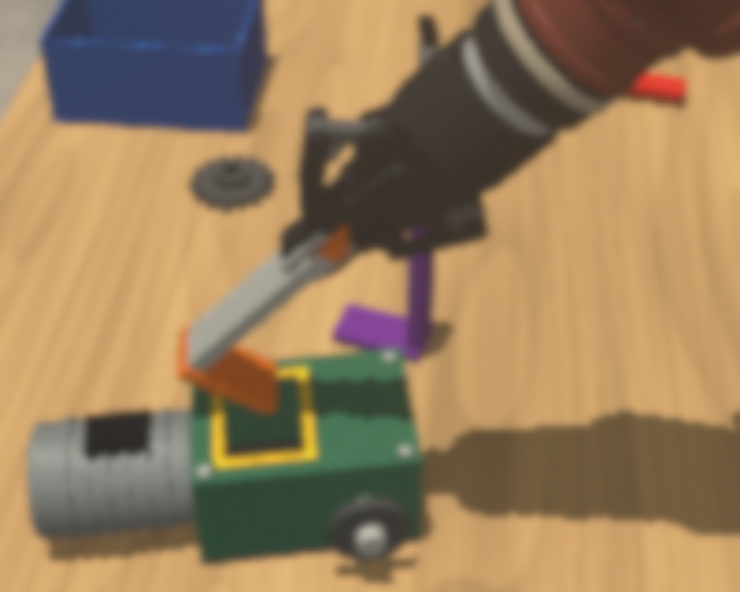

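Run:
```python
from h import *
st=state(); r=R.from_euler("xyz",st["orientation"],degrees=True)
rg=r*R.from_matrix(np.array([[0,1,0],[1,0,0],[0,0,-1]],float)).inv()
g=np.array(st["tcp_pos"])-grip_point_offset*r.apply([0,0,1])
f=lambda P:g+rg.apply(np.array(P)-[29,0,130])/1000
Q=f([(-35,18,0),(-35,-18,0),(-35,18,10),(35,18,0),(35,-18,0),(29,15,10),(29,15,150)])
print("pred",proj("side",Q).round(1).tolist())
print("case frame",(R.from_euler("z",-CASE_YAW,degrees=True).apply(Q-np.r_[SLOT,0])*1000+[25,0,0]).round(0).tolist(), R.align_vectors, st["orientation"])
cv=lambda q:(np.array(q)/3.7+[140,150]-.5).round(1).tolist()
print("seen toe near bot/top, far; heel near bottom",cv([(275,413),(277,375),(180,373),(180,330)]))
print("purple base",plane("side",cv([(428,352),(410,355)]),0), plane("side",cv([(428,180)]),.15))
print(st["contact_force"],st["ft_torque"],st["opening"])
```

```text
pred [[211.8, 261.9], [211.7, 249.3], [214.4, 259.9], [186.8, 251.9], [187.5, 239.0], [191.7, 249.5], [231.7, 216.5]]
case frame [[21.0, -3.0, 75.0], [19.0, -39.0, 80.0], [14.0, -2.0, 83.0], [74.0, 1.0, 120.0], [73.0, -35.0, 125.0], [63.0, -1.0, 124.0], [-26.0, 18.0, 230.0]] <bound method Rotation.align_vectors of <class 'scipy.spatial.transform._rotation.Rotation'>> [139.79015124   8.00037427  99.58725049]
seen toe near bot/top, far; heel near bottom [[213.8, 261.1], [214.4, 250.9], [188.1, 250.3], [188.1, 238.7]]
purple base [[ 0.53357024 -0.01617384  0.        ]
 [ 0.54690509 -0.01182507  0.        ]] [[ 0.53876533 -0.03420981  0.15      ]]
[-3.57739532  1.12451036  6.16102322] [0.14573745 0.52647514 0.08918903] 0.12876024676118678
```

Found it: my tool rotation used extrinsic instead of intrinsic Euler order, so the tilted guide was rolled by 8° and its -y toe corner touched the slot edge. I'm lifting off, fixing it and re-entering.

```bash
sed -i 's/from_euler("zy",\[yaw/from_euler("ZY",[yaw/' h.py
cat >> h.py <<'E'
def corners(P):
    st=state(); r=R.from_euler("xyz",st["orientation"],degrees=True)
    rg=r*R.from_matrix(np.array([[0,1,0],[1,0,0],[0,0,-1]],float)).inv()
    g=np.array(st["tcp_pos"])-grip_point_offset*r.apply([0,0,1])
    return g+rg.apply(np.array(P)-[29,0,130])/1000
def incase(Q): return R.from_euler("z",-CASE_YAW,degrees=True).apply(Q-np.r_[SLOT,0])*1000+[25,0,0]
E
python3 - <<'E'
from h import *
K=np.load("knots.npy")
p=np.array(state()["tcp_pos"]); move_l((p+[0,0,.06]).tolist(),feed=.1)
I=[solve_ik(*cpose(*k,1)) for k in K]; print([i is not None for i in I],np.round(I[0],1) if I[0] is not None else 0)
q=cpose(*K[0],1)
if I[0] is not None: move_l(q[0],feed=.05,rot=q[1])
wait(.1);Q=corners([(-35,18,0),(-35,-18,0),(-35,18,10),(35,18,0),(29,15,150)])
print(incase(Q).round(0).tolist(),proj("side",Q).round(1).tolist(),state()["contact_force"],state()["time_s"])
cv2.imwrite("pics/over5.png",cv2.resize(snapshot("side")[150:310,140:340,::-1],None,fx=3.7,fy=3.7))
E
```

```text
[True, True, True, True, True, True, True, True, True, True] [ -7.1 -43.7 -42.2  53.1  12.4  74.8]
[[20.0, 17.0, 132.0], [20.0, -19.0, 132.0], [14.0, 17.0, 139.0], [74.0, 17.0, 177.0], [-27.0, 15.0, 288.0]] [[211.2, 251.6], [210.4, 240.0], [213.9, 248.9], [184.5, 239.1], [231.4, 193.1]] [ 0.69790542  0.17530715 -2.57552294] 10.2917
```

View pics/over5.png

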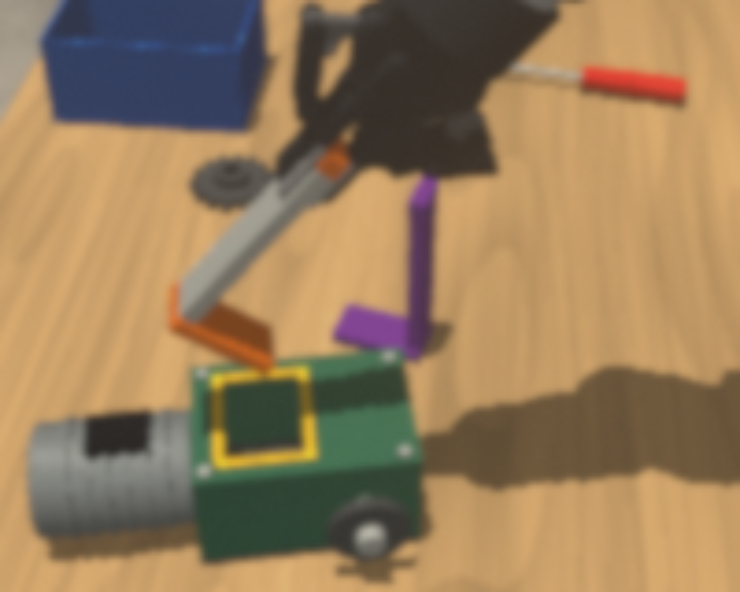

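Now it's level. The toe corner is at (212.5,249.5) against a predicted (211.2,251.6), so I'm applying a small offset of +2 mm in x and +3 mm in y and inserting.

Run:
```python
from h import *
K=np.load("knots.npy")
for i,k in enumerate(K[1:9],1):
    q=cpose(k[0]+2,k[1],k[2],1,y=3); s=move_l(q[0],feed=.05,rot=q[1],f_stop=15)
    F=np.array(state()["contact_force"]);print(i,s,F.round(1),state()["time_s"])
    if s or np.linalg.norm(F-[0,0,-2.5])>8: print("stop");break
Q=corners([(-35,18,0),(-35,-18,0),(35,18,0),(29,15,150)]);print(incase(Q).round(0).tolist(),proj("side",Q).round(1).tolist())
cv2.imwrite("pics/in6.png",cv2.resize(snapshot("side")[150:310,140:340,::-1],None,fx=3.7,fy=3.7))
```

```text
1 False [ 0.3 -0.6 -1.4] 11.6917
2 False [ 0.1 -1.1 -2.1] 12.1417
3 False [ 0.3 -0.5 -2.1] 12.6167
4 False [ 0.6  0.4 -2.8] 12.9083
5 False [ 0.4  0.2 -2. ] 13.4417
6 False [-0.  -0.4 -2. ] 13.875
7 False [-0.1 -0.7 -2.6] 14.3083
8 False [-0.1 -0.  -2. ] 14.6917
[[-37.0, 21.0, 17.0], [-37.0, -15.0, 17.0], [33.0, 21.0, 17.0], [27.0, 18.0, 167.0]] [[237.5, 283.6], [235.9, 271.9], [208.3, 286.6], [207.3, 240.6]]
```

View pics/in6.png

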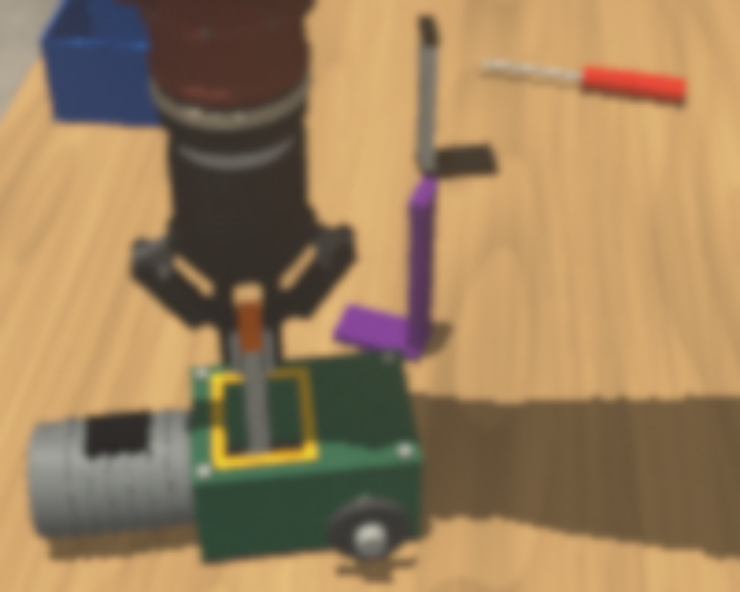

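The guide is upright through the slot, stem at crop (255,400) and clear of all slot edges, with no contact forces. I'm lowering it to the floor and releasing.

Run:
```python
from h import *
q=cpose(27,130,0,1,y=3); s=move_l(q[0],feed=.02,rot=q[1],f_stop=8); wait(.1)
print(s,incase(corners([(-35,0,0),(35,0,0)])).round(1).tolist(),np.round(state()["contact_force"],1))
set_gripper(.5); set_gripper(1.0)
p=state()["tcp_pos"]; move_l([p[0],p[1],p[2]+.13],feed=.1)
p=state()["tcp_pos"]; reach([p[0]-.1,p[1]-.2,p[2]+.05],state()["orientation"]); print(state()["time_s"])
a=snapshot("side")[150:310,140:340,::-1];b=snapshot("top")[110:230,140:330,::-1]
a=cv2.resize(a,(400,320));b=cv2.resize(b,(400,253))
cv2.imwrite("pics/end.png",np.vstack([a,b]))
```

```text
True [[-37.1, 3.0, 5.1], [32.9, 3.0, 5.1]] [-1.2 -0.3  6.2]
18.725
```

View pics/end.png

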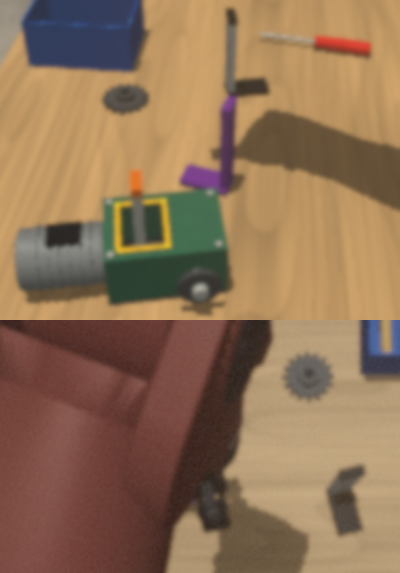

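The guide stands upright and free in the slot (stem at crop (138,205)). It touched the floor at the expected 5 mm height, and the other objects are undisturbed.

```bash
python3 -c "
from cell import *
print(finish_job())"
```

```text
the job is handed in; nothing more can be done
None
```

The new chain guide stands upright in the case with its shoe on the floor and its toe under the cover on the robot's side. I released it and handed the job in at about 19 s; on a first try one toe corner touched the slot edge (about 17 N), so I backed off and re-entered cleanly.

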